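Weigh a stain jar on the beam scale

ROBOT

A 7-joint arm with a two-finger parallel gripper is mounted at the origin on a cart in front of the work surface, level with it; the furniture and walls round the work are solid. World frame = base frame: x ahead of the robot, y to its left, z up, the work surface at z = 0. Lengths are in m, angles in degrees, forces in N, time in s.
With the tool pointing down it reaches from about 0.4 to 0.875 m from the base axis. Payload 6.5 kg.
Tool frame: the origin (TCP) lies at the very end of the fingers, on their centre line; the grasp point (between the pads) lies robot.grasp_offset behind it (robot.grasp_offset is the distance from the TCP to the grasp point, in m); z points along the fingers, y is the line along which they close (so a half turn about z gives the same grasp; the last joint's range is limited). The gripper opens to 85 mm and grips with 20 to 120 N. Pads are 22 mm wide; open, the fingers measure 114 mm over their backs; the gripper's body (76 mm by 85 mm) begins 54 mm behind the grasp point. The pads swing forward as they close: fully open they stand 13 mm farther back than shut.
Start: joints at [-67.678, 30.733, -0.252, 88.115, 0.149, 61.152, -4.079], TCP at [0.286, 0.584, 0.231] pointing down, gripper open.
Joint ranges: [-154.64, 154.64], [-21.42, 123.67], [-72.66, 72.17], [13.99, 137.28], [-74.86, 254.86], [10.95, 109.41], [-158.01, 158.01]. Speed limits (degrees/s): [136.94, 136.94, 180, 180, 180, 180, 180].

INTERFACE

Orientations are given as a 3x3 rotation matrix whose columns are the frame's x, y, z axes.
In Python, from workcell import robot, get_image, job gives the robot as it stands. Calls block until the motion is done:
- robot.goto(position, orientation): joint-space move of the TCP to a pose.
- robot.move_straight(position, rotation=None, velocity=0.15, force_limit=None): straight line of the TCP; rotation=None keeps the orientation; velocity is the mean speed in m/s. With force_limit (N) it stops when the force on the tool has changed by that much, and returns True; else False.
- robot.set_joints(angles): joint-space move.
- robot.set_gripper(opening): finger opening in m; the grip force is fixed at half the most; returns when the fingers have stopped.
- robot.hold(seconds).
- robot.solve_ik(position, orientation): joint angles nearest the present ones, or None.
- robot.state(): the state.
- get_image(name): name is "side" or "top" or "wrist"; returns a dict with "pixels" (420x560x3 uint8, red, green, blue), "range_z" (420x560 float32, m along the optical axis (not along the pixel's ray), 0 where there is no reading), "fov_y" (degrees; the focal length in pixels is half the picture's height over the tangent of half this angle, whatever the lens; pixels are square), "cx", "cy" (the principal point, pixels), "D" ([k1, k2, p1, p2, k3] as OpenCV has them; the pictures are not rectified), "rvec" (rotation vector, rad) and "tvec" (3), from world to camera coordinates, as OpenCV has them. Camera axes: x right, y down, z forward; pixel columns grow to the right and rows downward; lengths in m; the calibration is good to about 2 mm. A picture is of the moment at which its call begins.
A pose or a line that the arm cannot do raises robot.IKError and nothing moves.
- job.job_done(): hands the job in; it is judged then, once.
The state is a dict: "t": time; "qpos": joint angles; "dq": joint speeds; "joint_torque": joint torques, N m; "position": TCP position; "tool_rot": TCP orientation; "force": force on the tool from outside, world axes, zero at the start; "torque": the same for the moment, N m; "width": finger opening in m; "finger_force": force on a finger pad.
Only numpy, scipy, OpenCV 4.12 (cv2) and the standard library are available. Lean on these libraries where they do the work, as an engineer would, in place of code of your own. Each camera call takes 0.05 s, during which the arm holds its last target. There are 200 camera calls.

TASK

Find out what the blue stain jar with the black lid weighs: set it gently, upright, in the middle of the beam scale's pan and slide the brass poise along the beam until the beam floats level, its tip between the two red marks of the gate, with nothing touching it. How full the jar is cannot be seen, so heft it; leave the red jar and the other things where they are.

Things in the scene. Friction and masses are not known exactly. Their poses are not given: they have to be found in the camera images.
- blue_jar: Loose round jar, 54 mm diameter, 62 mm tall, blue lower part, black lid. Origin: centre of its underside, z up. Its mass is unknown, anywhere from 0.25 to 0.60 kg.
- red_jar: Bystander: loose jar of the same size (54 mm diameter, 62 mm tall), red lower part, white lid; it may stand in either of the two places. Origin: centre of its underside.
- beam_scale: Fixed stand of the beam scale: grey base plate 110 (x) by 360 mm (y from -225 to +135), top 16 mm high. Origin: on the table under the pivot, which is 70 mm up. The beam runs along the stand's y: pan at +y, poise and gate at -y. The gate is two uprights, 42 mm over both, 87 mm high, at y = -212 mm with red marks 6 mm above and below level.
- pan_centre (a point): Centre of the pan's upper face: round flat steel pan, 102 mm diameter, held level by a parallel link (so it does not matter where on the pan a load stands). It hangs on the beam 90 mm from the pivot, its face 84 mm above the table when the beam is level, and rises and sinks at most 5 mm.
- poise_knob (a point): Middle of the free part of the upright black knob (20 mm diameter, 34 mm tall, from 18 mm below to 17 mm above this point) on top of the brass poise block (34 x 30 mm, 34 mm tall). 105 mm above the table when the beam is level. Axes as the beam's.
- poise (a joint): Position of the poise along the beam from its zero mark, m, 0 to 0.155, growing away from the pan; at 0 it lies 30 mm from the pivot. The poise weighs 0.400 kg and slides with about 1.2 N of friction. With the pan empty the beam is level at 0.
- beam (a joint): Tilt of the beam, rad, 0 = level, positive = pan end up, stops at -0.055 and +0.055. It rests on a stop until the poise is within about 14 mm of balance.
- brayer: Bystander: loose ink roller with red handle, 160 x 78 mm, 27 mm high, near the table's front edge.
- rib: Bystander: loose flat wooden rib, 50 x 93 mm, 6 mm thick.
- bisque_cup: Bystander: loose clay-coloured cup, 66 mm diameter, 83 mm tall.
- water_bowl: Bystander: loose turquoise bowl, 86 mm diameter, 46 mm tall.
- blue_mug: Bystander: loose mug with fish pattern and a spoon in it, 72 x 100 mm, 99 mm tall, at the right.

How it is judged (in metres and radians):
At the end, for the whole second after the job is handed in: The blue jar stands upright and at rest on the pan, its middle within 22 mm of the pan's centre, the poise has been moved out past 40 mm, and the free beam is level within 0.030 rad (tip between the red marks) (horizontal distance between blue_jar and pan_centre below 0.022 m and z of blue_jar in the frame of pan_centre between -0.006 and 0.006 m and angle between blue_jar's own z axis and vertical below 0.12 rad and value of joint beam between -0.03 and 0.03 rad and value of joint poise above 0.04 m and linear speed of blue_jar below 0.02 m/s); the robot touches nothing.
It fails at once if the blue jar is dropped or rammed onto the pan (over 35 N) (contact force between blue_jar and beam_scale above 35 N).
It fails at once if the blue jar is tipped (angle between blue_jar's own z axis and vertical above 0.6 rad).
It fails at once if a bystander is moved more than 30 mm (distance of any of red_jar, brayer, rib, bisque_cup, water_bowl, blue_mug from where it was at the start of the episode above 0.03 m).
It also fails if it takes over 54 s, if anything falls off the work surface, if the arm or the gripper's body presses on something with over 40 N, if the wrist force passes 120 N, or if a joint passes its speed limit or range.

## Working session

There is one attempt and no reset: what is moved stays moved. The work goes in short steps, each a Python script; the robot and the scene stay as the last script left them, time stands still between calls to the robot, and variables do not carry over. Pictures are saved under pics/ and viewed, at most 10 in all, crops included, and the job is handed in when it is done.

```bash
mkdir -p pics; ls
cat > h.py <<'E'
import numpy as np, cv2
from workcell import robot, get_image, job
def snap(n,f):
    im=get_image(n); cv2.imwrite(f'pics/{f}.png',im['pixels'][:,:,::-1]); np.save(f'pics/{f}.npy',im,allow_pickle=True); return im
def load(f): return np.load(f'pics/{f}.npy',allow_pickle=True).item()
def cloud(im):
    h,w=im['range_z'].shape; f=h/2/np.tan(np.radians(im['fov_y']/2))
    K=np.array([[f,0,im['cx']],[0,f,im['cy']],[0,0,1]])
    u,v=np.meshgrid(np.arange(w),np.arange(h))
    p=cv2.undistortPoints(np.stack([u,v],-1).reshape(-1,1,2).astype(float),K,np.array(im['D'],float)).reshape(h,w,2)
    z=im['range_z'][...,None]; c=np.concatenate([p*z,z],-1)
    R=cv2.Rodrigues(np.array(im['rvec'],float))[0]
    P=(c-np.array(im['tvec']).ravel())@R
    P[im['range_z']==0]=np.nan
    return P
E
python3 - <<'E'
from h import *
snap('top','top0'); snap('side','side0')
s=robot.state(); print(s['t'],s['position'],s['tool_rot'],s['force'],robot.grasp_offset)
a=load('top0')['pixels'];b=load('side0')['pixels']
E
```

```text
pics
0.1 [0.28586068 0.58311778 0.23049285] [[-8.97950770e-01  4.40095514e-01 -5.94576454e-04]
 [ 4.40095899e-01  8.97949543e-01 -1.48942351e-03]
 [-1.21588949e-04 -1.59909964e-03 -9.99998714e-01]] [ 0.09358485 -0.46396375  0.53607787] 0.0187
```

View pics/top0.png

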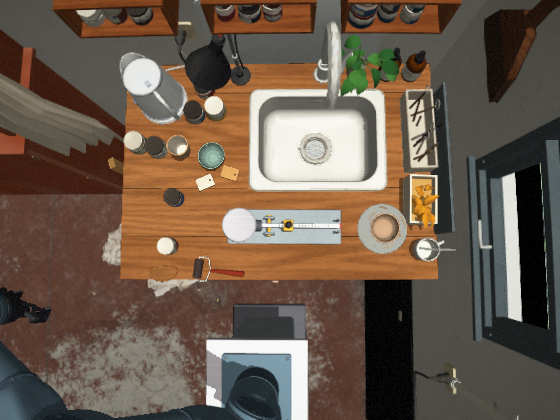

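View pics/side0.png

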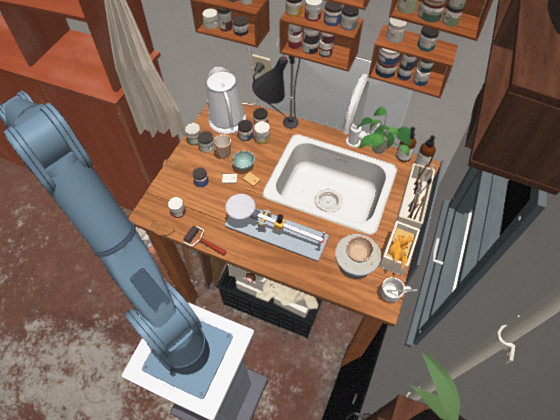

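The top view shows the black-lidded blue jar at about (174,198) and the white-lidded red jar at (166,246). The pan is at (238,225), the poise at (288,226), the gate near (338,226), and the brayer at (215,269). I'll measure these with the range data.

Run:
```python
from h import *
im=load('top0');P=cloud(im)
def reg(n,u0,u1,v0,v1,z0,z1):
    p=P[v0:v1,u0:u1].reshape(-1,3); p=p[(p[:,2]>z0)&(p[:,2]<z1)]
    print(n,len(p),'med',np.median(p,0).round(4),'min',p.min(0).round(3),'max',p.max(0).round(3),'mid',((p.min(0)+p.max(0))/2).round(4))
reg('jar',160,188,186,212,.05,.075)
reg('red',152,180,234,260,.05,.075)
reg('pan',215,262,203,245,.07,.1)
reg('base',225,350,200,250,.008,.022)
reg('knob',275,300,215,238,.11,.135)
reg('block',275,300,215,238,.075,.1)
reg('gate',325,348,215,240,.07,.1)
reg('brayer',190,250,255,280,.01,.04)
reg('table',130,150,215,235,-.1,.1)
im=load('side0');P=cloud(im)
reg('s jar',188,214,165,190,.05,.075)
reg('s pan',222,262,192,225,.07,.1)
reg('s knob',265,295,210,240,.11,.135)
a=cv2.resize(load('top0')['pixels'][195:255,215:350],None,fx=5.5,fy=5.5,interpolation=2)
cv2.imwrite('pics/c1.png',a[:,:,::-1])
```

```text
jar 233 med [0.5955 0.2614 0.0607] min [0.57  0.236 0.05 ] max [0.621 0.288 0.07 ] mid [0.5958 0.2619 0.0602]
red 230 med [0.4406 0.2771 0.0608] min [0.416 0.252 0.052] max [0.465 0.303 0.068] mid [0.4408 0.2772 0.0603]
pan 995 med [0.5036 0.0431 0.0885] min [ 0.455 -0.021  0.072] max [0.555 0.098 0.099] mid [0.5051 0.0385 0.0853]
base 2442 med [ 0.4936 -0.1358  0.0156] min [ 0.432 -0.289  0.008] max [0.588 0.09  0.022] mid [ 0.5102 -0.0995  0.015 ]
knob 39 med [ 0.5043 -0.1048  0.1178] min [ 0.495 -0.114  0.113] max [ 0.513 -0.096  0.123] mid [ 0.5043 -0.1047  0.1179]
block 87 med [ 0.5011 -0.0956  0.0812] min [ 0.488 -0.129  0.075] max [ 0.519 -0.062  0.091] mid [ 0.5038 -0.0955  0.0829]
gate 13 med [ 0.498  -0.2545  0.0854] min [ 0.482 -0.258  0.072] max [ 0.521 -0.214  0.09 ] mid [ 0.5016 -0.2357  0.0808]
brayer 366 med [0.3632 0.1541 0.0194] min [0.338 0.04  0.01 ] max [0.407 0.202 0.033] mid [0.3724 0.1209 0.0214]
table 399 med [ 5.121e-01  3.799e-01 -2.000e-04] min [ 0.48   0.346 -0.009] max [0.542 0.414 0.008] mid [ 0.5111  0.3804 -0.    ]
s jar 147 med [0.5941 0.2627 0.0603] min [0.569 0.237 0.051] max [0.622 0.292 0.069] mid [0.5955 0.2643 0.0595]
s pan 677 med [0.5028 0.0416 0.0878] min [ 0.454 -0.045  0.07 ] max [0.561 0.099 0.097] mid [0.5077 0.027  0.0833]
s knob 28 med [ 0.5046 -0.103   0.1165] min [ 0.494 -0.113  0.11 ] max [ 0.513 -0.095  0.123] mid [ 0.5037 -0.1036  0.1165]
```

View pics/c1.png

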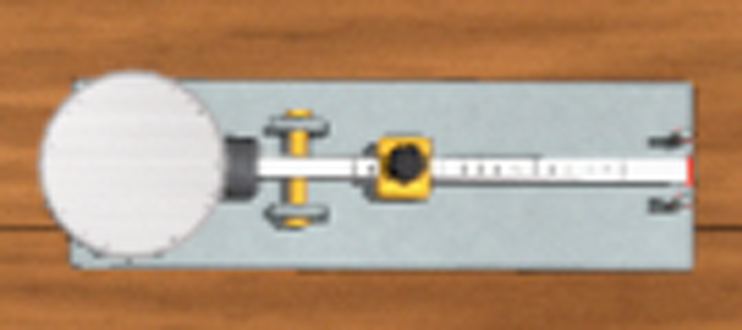

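```bash
cat >> h.py <<'E'
R=np.array([[-1,0,0],[0,1,0],[0,0,-1.]])
def F(n=10):
    a=[]
    for _ in range(n): robot.hold(.04); a.append(robot.state()['force'])
    return np.mean(a,0).round(3),np.std(a,0).round(3)
E
python3 - <<'E'
from h import *
x,y=.5955,.2625
print(robot.solve_ik([.504,.047,.106],R),robot.solve_ik([.504,-.2,.1],R))
robot.goto([x,y,.13],R); print(robot.state()['t'])
robot.move_straight([x,y,.022],velocity=.12)
robot.hold(.2); f0=F(); print(f0)
robot.set_gripper(0.04); s=robot.state(); print(s['t'],s['width'],s['finger_force'],s['position'])
robot.move_straight([x,y,.06],velocity=.1); robot.hold(.3); f1=F(); print(f1,(f0[0]-f1[0])/9.81)
robot.move_straight([x,y,.16],velocity=.15); robot.hold(.3); f1=F(); print(f1)
s=robot.state();print(s['t'],s['width'])
E
```

```text
[-14.50670572  27.57872201   5.10399562 115.29551558  -3.89875067
  37.28303157  83.12372414] [  4.77861783  31.66727158  15.73652213 110.7257115  -12.99032965
  39.30261058 118.38601886]
1.775
(array([ 0.166, -0.115, -0.199]), array([0.524, 0.399, 0.566]))
3.85 0.05252492798664683 63.53080553468317 [0.59586356 0.26303422 0.02248225]
(array([ 0.035,  0.053, -5.61 ]), array([0.61 , 0.354, 0.547])) [ 0.01335372 -0.01712538  0.55158002]
(array([-0.124, -0.047, -5.537]), array([0.433, 0.508, 0.571]))
6.6333 0.052458219275630026
```

Run:
```python
from h import *
x,y=.504,.047
robot.goto([x,y,.16],R); robot.hold(.3); f1=F(40); print(f1)
robot.move_straight([x,y,.120],velocity=.1); robot.hold(.2)
print(robot.move_straight([x,y,.097],velocity=.02,force_limit=3.0)); s=robot.state(); print(s['t'],s['position'],F(5))
snap('top','t2'); snap('wrist','w2'); snap('side','s2')
P=cloud(load('t2'))[195:250,212:265].reshape(-1,3); P=P[(P[:,2]>.072)&(P[:,2]<.095)&(abs(P[:,0]-.504)<.05)&(abs(P[:,1]-.047)<.05)]; print(len(P),np.median(P,0))
```

```text
(array([ 0.006, -0.117, -5.694]), array([0.579, 0.41 , 0.49 ]))
True
11.1667 [0.50398582 0.0469496  0.10058801] (array([2.727, 0.16 , 0.812]), array([0.723, 0.249, 0.279]))
164 [0.49195303 0.01659392 0.07778729]
```

Run:
```python
from h import *
x,y=.504,.047
robot.set_gripper(.085); robot.move_straight([x,y,.2],velocity=.12); robot.hold(.3); print(F(40),robot.state()['t'])
robot.set_gripper(.045)
robot.goto([x,-.105,.17],R)
snap('top','t3'); snap('side','s3'); print(robot.state()['t'])
P=cloud(load('t3'))
def reg(n,u0,u1,v0,v1,z0,z1):
    p=P[v0:v1,u0:u1].reshape(-1,3); p=p[(p[:,2]>z0)&(p[:,2]<z1)]
    if len(p): print(n,len(p),np.median(p,0).round(4),((p.min(0)+p.max(0))/2).round(4))
reg('lid',215,262,200,250,.13,.155); reg('pan',215,245,200,245,.07,.095)
P=cloud(load('s3'));reg('s lid',215,270,170,225,.13,.155); reg('s knob',260,300,205,240,.112,.135);reg('s pan',222,262,192,225,.07,.095)
a=cv2.resize(np.hstack([load('s3')['pixels'][150:270,195:345],load('t3')['pixels'][160:280,200:350]]),None,fx=2.6,fy=2.6,interpolation=2)
cv2.imwrite('pics/c3.png',a[:,:,::-1])
```

```text
(array([-0.086,  0.037,  0.11 ]), array([0.537, 0.576, 0.512])) 14.9
16.1417
lid 266 [0.5031 0.0443 0.1387] [0.5034 0.0443 0.1385]
pan 375 [0.5009 0.0658 0.0781] [0.5059 0.0636 0.0794]
s lid 178 [0.5023 0.0451 0.1382] [0.5024 0.0452 0.1392]
s knob 32 [ 0.5035 -0.0992  0.1235] [ 0.5056 -0.0978  0.1208]
s pan 427 [0.4917 0.0258 0.0779] [0.5056 0.0271 0.0824]
```

View pics/c3.png

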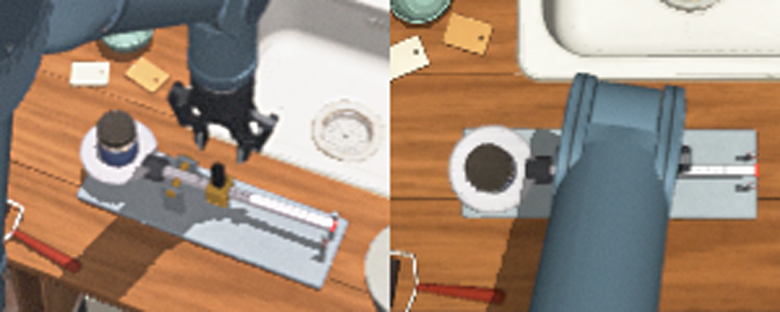

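```bash
cat >> h.py <<'E'
def look(n):
    snap('side','s'+n); snap('top','t'+n)
    for c in 'ts':
        P=cloud(load(c+n)).reshape(-1,3); P=P[np.isfinite(P[:,2])]
        d=np.hypot(P[:,0]-.504,P[:,1]-.047)
        q=P[(d<.047)&(np.hypot(P[:,0]-.503,P[:,1]-.044)>.032)&(P[:,2]>.07)&(P[:,2]<.097)&(P[:,1]>.05)]
        k=P[(abs(P[:,0]-.504)<.014)&(P[:,1]<-.08)&(P[:,1]>-.25)&(P[:,2]>.107)&(P[:,2]<.14)]
        b=P[(abs(P[:,0]-.504)<.005)&(P[:,1]<-.09)&(P[:,1]>-.17)&(P[:,2]>.055)&(P[:,2]<.1)]
        print(c,'pan',len(q),np.median(q[:,2]).round(4),'knob',len(k),np.median(k,0).round(4) if len(k) else '','beam',len(b),(np.polyfit(b[:,1],b[:,2],1).round(4),b[:,2].mean().round(4)) if len(b)>5 else '')
E
python3 - <<'E'
from h import *
x=.504
robot.goto([x,-.1,.13],R)
robot.move_straight([x,-.1,.095],velocity=.1)
robot.set_gripper(0.0); s=robot.state(); print(s['t'],s['width'],s['finger_force'],s['force'],s['position'])
robot.move_straight([x,-.2015,.1005],velocity=.06); s=robot.state(); print(s['width'],s['force'],s['position'])
robot.set_gripper(.045); robot.move_straight([x,-.2015,.16],velocity=.12)
robot.goto([x-.0,-.25,.25],R); robot.hold(.5)
look('4'); print(robot.state()['t'])
a=cv2.resize(np.hstack([load('s4')['pixels'][150:270,195:345],load('t4')['pixels'][160:280,200:350]]),None,fx=2.6,fy=2.6,interpolation=2)
cv2.imwrite('pics/c4.png',a[:,:,::-1])
E
```

```text
17.275 0.01842346825972445 58.265615701675415 [ 2.01616249 -1.2071888  -3.01633044] [ 0.50473156 -0.10029262  0.09534528]
0.018367245975378102 [ 3.57335961  0.90329141 -4.572205  ] [ 0.50388423 -0.20152067  0.10049981]
t pan 190 0.0849 knob 21 [ 0.5009 -0.2043  0.1175] beam 78 (array([0.0289, 0.0788]), np.float64(0.075))
s pan 77 0.0837 knob 31 [ 0.5011 -0.2057  0.1168] beam 68 (array([0.0327, 0.0769]), np.float64(0.0727))
21.2333
```

View pics/c4.png

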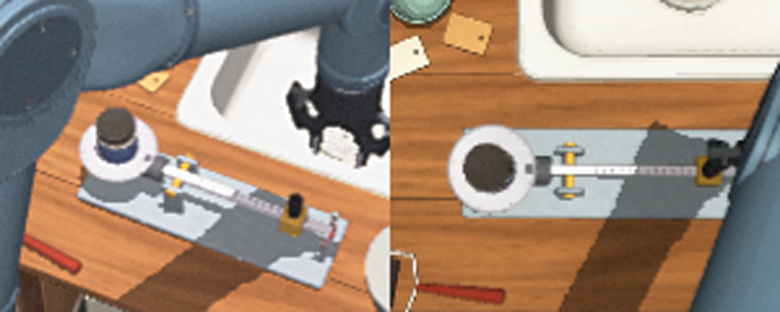

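Run:
```python
from h import *
robot.move_straight([.504,-.25,.33],velocity=.15); robot.hold(.5)
look('5'); robot.hold(1); look('6'); print(robot.state()['t'])
for n in ['top0','side0','t3','s3','t5','s5','t6','s6']:
    P=cloud(load(n)).reshape(-1,3); P=P[np.isfinite(P[:,2])]
    p=P[(np.hypot(P[:,0]-.504,P[:,1]-.047)<.046)&(P[:,1]>.075)&(P[:,2]>.072)&(P[:,2]<.097)]
    b=P[(abs(P[:,0]-.503)<.0045)&(P[:,1]<-.13)&(P[:,1]>-.18)&(P[:,2]>.055)&(P[:,2]<.09)]
    print(n,len(p),p[:,2].mean().round(4),(p[:,2].std()/len(p)**.5).round(5),len(b),b[:,2].mean().round(4))
a=cv2.resize(load('s6')['pixels'][215:275,275:355],None,fx=9,fy=9,interpolation=2)
cv2.imwrite('pics/c6.png',a[:,:,::-1])
```

```text
t pan 192 0.0851 knob 37 [ 0.5039 -0.2069  0.1186] beam 78 (array([-0.0054,  0.0746]), np.float64(0.0753))
s pan 76 0.0845 knob 32 [ 0.501  -0.2057  0.1169] beam 73 (array([0.0304, 0.0762]), np.float64(0.0722))
t pan 186 0.0848 knob 37 [ 0.504  -0.2071  0.1179] beam 78 (array([0.0389, 0.0801]), np.float64(0.075))
s pan 77 0.0848 knob 32 [ 0.5017 -0.2062  0.1182] beam 71 (array([0.0012, 0.0729]), np.float64(0.0727))
23.6167
top0 106 0.0885 0.00028 46 0.0703
side0 63 0.0886 0.00041 45 0.0677
t3 84 0.0781 0.00027 0 nan
s3 37 0.0779 0.00038 51 0.0803
t5 87 0.0849 0.00025 48 0.0755
s5 39 0.0849 0.00044 49 0.0715
t6 87 0.0848 0.00031 47 0.0747
s6 42 0.0846 0.00046 45 0.0719<stdin>:8: RuntimeWarning: Mean of empty slice.
  ret = ret.dtype.type(ret / rcount)
```

View pics/c6.png

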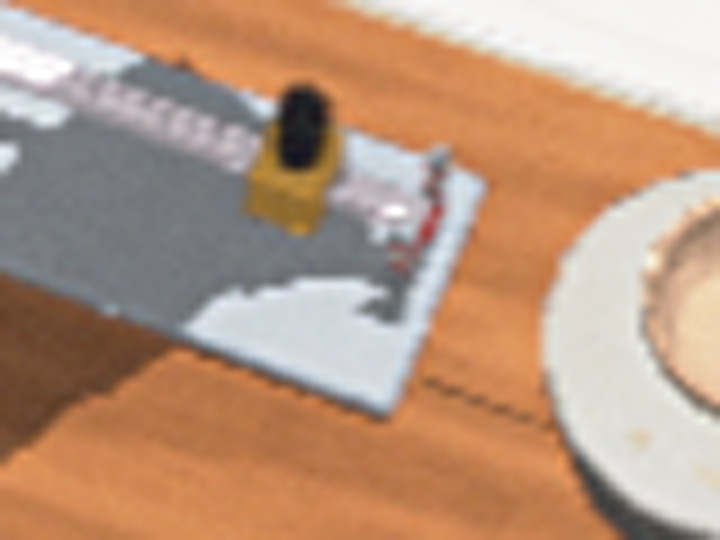

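The beam floats between the marks, but at about +0.018 rad, so the poise is roughly 4 mm too far out. There is time for one small correction.

Run:
```python
from h import *
x=.504
robot.goto([x,-.205,.14],R)
robot.move_straight([x,-.205,.093],velocity=.08)
robot.set_gripper(0.0); s=robot.state(); print(s['t'],s['width'],s['force'])
robot.move_straight([x,-.2003,.093],velocity=.02); robot.hold(.2); print(robot.state()['position'])
robot.set_gripper(.045); robot.move_straight([x,-.2003,.16],velocity=.1)
robot.move_straight([x,-.25,.33],velocity=.15); robot.hold(1.2)
look('7'); look('8'); print(robot.state()['t'])
for n in ['t7','s7','t8','s8']:
    P=cloud(load(n)).reshape(-1,3); P=P[np.isfinite(P[:,2])]
    p=P[(np.hypot(P[:,0]-.504,P[:,1]-.047)<.046)&(P[:,1]>.075)&(P[:,2]>.072)&(P[:,2]<.097)]
    b=P[(abs(P[:,0]-.503)<.0045)&(P[:,1]<-.13)&(P[:,1]>-.18)&(P[:,2]>.055)&(P[:,2]<.09)]
    print(n,p[:,2].mean().round(4),b[:,2].mean().round(4))
```

```text
25.5083 0.018157665436952384 [ 0.04776909 -0.51431188  2.37404133]
[ 0.50441785 -0.19982429  0.09307579]
t pan 191 0.0835 knob 41 [ 0.5038 -0.2013  0.1201] beam 78 (array([0.0142, 0.0789]), np.float64(0.077))
s pan 76 0.0824 knob 34 [ 0.5012 -0.2011  0.1196] beam 78 (array([-0.0145,  0.0721]), np.float64(0.0739))
t pan 188 0.0834 knob 41 [ 0.5038 -0.2013  0.1212] beam 77 (array([-0.0107,  0.0756]), np.float64(0.077))
s pan 73 0.0828 knob 34 [ 0.5015 -0.2006  0.1189] beam 81 (array([-0.0002,  0.0737]), np.float64(0.0737))
30.0167
t7 0.0835 0.0764
s7 0.0827 0.0738
t8 0.0836 0.0772
s8 0.0826 0.0737
```

The pan now reads midway between its two stop heights, so the beam is level.

```bash
python3 -c "
from h import *
print(job.job_done())"
```

```text
the job is handed in; nothing more can be done
None
```

I handed the job in at about 30 s with the blue jar upright about 3 mm off the pan's centre, the poise at about 0.127 m and the beam measured level; the jar weighs about 0.56 kg (hefted at about 0.58 kg).

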